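Put the screwdriver away in the short-opening tool drawer

ROBOT

A 6-joint arm with a two-finger parallel gripper is mounted at the origin on a cart in front of the work surface, level with it; the furniture and walls round the work are solid. World frame = base frame: x ahead of the robot, y to its left, z up, the work surface at z = 0. Lengths are in mm, angles in rad, forces in N, time in s.
With the tool pointing down it reaches from about 350 to 975 mm from the base axis. Payload 7.1 kg.
Tool frame: the origin (TCP) lies midway between the tips of the shut fingers; the grasp point (between the pads) lies pinch_z behind it (pinch_z is the distance from the TCP to the grasp point, in mm); z points along the fingers, y is the line along which they close (so a half turn about z gives the same grasp; the last joint's range is limited). The gripper opens to 88 mm and grips with 3 to 60 N. Pads are 20 mm wide; open, the fingers measure 115 mm over their backs; the gripper's body (75 mm by 178 mm) begins 61 mm behind the grasp point.
Start: joints at [-1.134, 0.423, 1.63, -0, 1.089, -0.019], TCP at [275.127, -561.168, 222.675] pointing down, gripper open.
Joint ranges: [-3, 3], [-0.9, 2.11], [0.09, 2.58], [-1.31, 4.45], [0.11, 2.69], [-2.54, 2.54]. Speed limits (rad/s): [2.39, 2.39, 3.01, 3.14, 3.14, 3.14].

INTERFACE

Orientations are given as a rotation vector (axis times angle).
In Python, from workcell import get_obs, get_image, close_job, pinch_z gives the robot as it stands.
- The arm moves only by the tool jog_arm, never from a script. Its argument "commands" is a list of rows, each a list of 3 entries, a list of its own where there are three numbers: the gripper command: -1 is shut, 1 is fully open, values between are in proportion, then the shift along the tool's x, y, z as a fraction of full scale, then the turn, a rotation vector about the tool's x, y, z as a fraction of full scale. In form: [[gripper, [tx, ty, tz], [rx, ry, rz]], ...]. A call has 1 to 10 rows; each row shifts and turns the commanded pose from where the row before left it, along the tool's axes as they then stand; what a row does not reach is not made up. Full scale, the value 1, is 0.1 m for a shift and 45 degrees for a turn. A row lasts 1/10 s, in which the tool goes at most 50 mm and 8.59 degrees, less where a joint would pass 70% of its speed; a pose out of reach is approached as far as the arm can. A call with a number of a shift or a turn outside -1 to 1 is refused whole. A call with a gripper value outside its range is refused whole. The fingers move at their own pace and stop on an object; the grip force is fixed at half the most. Time passes only in rows, so rows that do not move let the fingers close. It gives the time, the measured TCP pose, the force, the opening and the grip force at its end, in the units of the state.
- get_obs(): the state, without advancing time (a new reading comes with each control period).
- get_image(name): name is "scene" or "top"; returns a dict with "image" (420x560x3 uint8, blue, green, red), "z_map" (420x560 float32, mm along the optical axis (not along the pixel's ray), 0 where there is no reading), "intrinsics" (3x3 intrinsics, pixels), "k1" (the pictures are not rectified: a ray, as slopes to the right and down, at radius r is drawn at 1 + k1 r^2 times it, then the intrinsics apply), "eye" and "orientation" of the camera in the world. Camera axes: x right, y down, z forward; pixel columns grow to the right and rows downward; lengths in mm; the calibration is good to about 2 mm. A picture is of the moment at which its call begins.
- close_job(): hands the job in; it is judged then, once.
The state is a dict: "t": time; "qpos": joint angles; "qvel": joint speeds; "joint_torque": joint torques, N m; "ee_pos": TCP position; "orientation": TCP orientation; "ft_force": force on the tool from outside, world axes, zero at the start; "moment": the same for the moment, N m; "width": finger opening in mm; "grasp_force": force on a finger pad.
Only numpy, scipy, OpenCV 4.12 (cv2) and the standard library are available. Lean on these libraries where they do the work, as an engineer would, in place of code of your own. Each camera call takes 0.05 s, during which the arm holds its last target. There are 200 camera calls.

TASK

Put the screwdriver away: pull the upper drawer of the blue tool chest out by its handle as far as it goes, lay the screwdriver flat in the drawer's empty compartment (the drawer opens less than the screwdriver is long, so one end has to go in first, tilted down under the chest's front rail, and then the other end is lowered) and push the drawer fully shut. Lay it down rather than dropping it, and leave the ratchet and the spring clamp lying where they are.

Things in the scene. Friction and masses are not known exactly. Their poses are not given: they have to be found in the camera images.
- chest: blue steel bench-top tool chest, two drawers one above the other, 250 deep (x) x 290 wide (y) x 156 high, fixed. Origin on the bench top under its centre; x points from the drawer fronts into the chest, y to the left seen from the front, z up. Only the upper drawer moves. The roof is flat.
- rail_edge (a point): middle of the lower front edge of the front rail, a 4 thick strip hanging from the roof's front edge, behind the drawer front when shut. 126 above the bench: 42 above the drawer floor, 30 below the roof's top. Axes as the chest; fixed to the chest.
- drawer (a joint): travel of the upper drawer in m: 0 = shut, grows as it is pulled out along the chest's -x; a stop ends it at 0.138. It stays where it is left; sliding friction about 1.5 N plus 6 N per m/s.
- drawer_handle (a point): middle of the upper drawer's handle: a level round steel bar of 11 diameter, 120 long along the chest's y, its axis 35 in front of the drawer's front face (30 clear gap behind it), 122 above the bench, 30 below the top of the drawer front. Axes as the chest; moves with the drawer.
- compartment (a point): centre of the floor of the upper drawer's empty compartment (right-hand side seen from the front), 84 above the bench; moves with the drawer, axes as the chest. 232 long (x, -116 at the inner face of the 12 thick drawer front to +116 at the back wall), 137 wide (y). Front's top 68 above the floor, side and back walls 36, divider 28. Drawer right out: rail_edge at x = +22.
- screwdriver_mid (a point): middle of the length of a screwdriver, 204 long, 15 above what it lies on. y runs from tip to handle end, z up as it lies. Dark handle, about 31 thick, from y = +4 to +102 (grasp it at +50); bright round blade of 8.5 diameter from y = +4 to the tip at -102, the blade's axis at the tip 9 below the handle's axis. About 0.12 kg.
- screwdriver: the same screwdriver; origin on its underside at half its length, axes as screwdriver_mid.
- ratchet_mid (a point): middle of a steel ratchet handle with a black grip lying on the bench, 241 x 42 x 37, long along its own y; a bystander.
- clamp_mid (a point): middle of a black plastic spring clamp lying on the bench, 157 x 53 x 21, long along its own y; a bystander.

How it is judged:
By the outcome, as a careful person would: the job done as asked, in the order asked, and still so for the second after the job is handed in, with the robot touching nothing.
It also fails if it takes over 67 s, if anything falls off the work surface, if the arm or the gripper's body presses on something with over 40 N, if the wrist force passes 120 N, or if a joint passes its speed limit or range.

## Working session

There is one attempt and no reset: what is moved stays moved. The work goes in short steps, Python scripts to look and compute and a tool call to move; the robot and the scene stay as the last step left them, time stands still between calls to the robot, and variables do not carry over. Pictures are saved under pics/ and viewed, at most 10 in all, crops included, and the job is handed in when it is done.

Besides the shell and the picture viewer there is one more tool, called after ">>>" as a command line: name --argument value ..., lists and objects as JSON in quotes. jog_arm: Moves the arm, as the interface text tells. Its arguments: {"type":"object","properties":{"commands":{"type":"array","items":{"type":"array"}}},"required":["commands"]}

```bash
ls; mkdir -p pics
cat > h.py <<'E'
import numpy as np, cv2
from scipy.spatial.transform import Rotation as R
from workcell import get_obs, get_image, close_job, pinch_z
def rot(o):
    o=np.array(o,float)
    return o if o.shape==(3,3) else R.from_rotvec(o).as_matrix()
def grab(n):
    d=get_image(n); return d
def cloud(d):
    z=d["z_map"]; K=np.array(d["intrinsics"]); h,w=z.shape
    u,v=np.meshgrid(np.arange(w),np.arange(h))
    p=np.stack([u,v],-1).reshape(-1,1,2).astype(np.float64)
    s=cv2.undistortPoints(p,K,np.array([d["k1"],0,0,0,0.])).reshape(h,w,2)
    c=np.concatenate([s*z[...,None],z[...,None]],-1)
    return c@rot(d["orientation"]).T+np.array(d["eye"])
E
python3 - <<'E'
from h import *
o=get_obs(); print(o, pinch_z)
for n in("scene","top"):
    d=grab(n); cv2.imwrite(f"pics/{n}0.png",d["image"]); np.savez(f"{n}0.npz",**d,P=cloud(d)); print(n,d["eye"],d["orientation"],d["intrinsics"],d["k1"])
E
```

```text
pics
{'t': 0.0, 'qpos': array([-1.13397950e+00,  4.23841961e-01,  1.63071070e+00, -2.27119624e-05,
        1.08865116e+00, -1.90065990e-02]), 'qvel': array([ 0.00014043,  0.00182138, -0.0008062 ,  0.00028562,  0.00061532,
       -0.0001557 ]), 'joint_torque': array([-1.64544857e-03, -5.44640994e+01, -2.73669577e+01,  6.42694300e-02,
        2.28848727e-02, -1.22749711e-04]), 'ee_pos': array([ 274.89105924, -560.64699718,  221.89289624]), 'orientation': array([-3.05881708e+00, -7.09484115e-01,  5.55492631e-04]), 'ft_force': array([0.44630468, 0.51534676, 0.15496455]), 'moment': array([-0.0174676 ,  0.01243941, -0.0154807 ]), 'grasp_force': 0.0, 'width': 88.08394619646204} 18.700000000000003
scene [  9.35097923 999.278504   686.43503667] [-0.57782128  2.36089447 -1.51057995] [[467.73579635   0.         287.34499984]
 [  0.         467.73579635 207.42897003]
 [  0.           0.           1.        ]] 0.007081150512173569
top [ 443.97643115  -91.61614088 1052.81449959] [-2.14820123  2.0853227  -0.21405163] [[389.89272705   0.         278.19823441]
 [  0.         389.89272705 213.53297947]
 [  0.           0.           1.        ]] -0.07207036373403142
```

View pics/scene0.png

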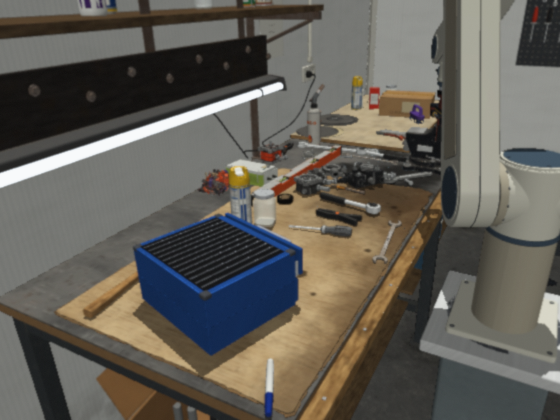

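View pics/top0.png

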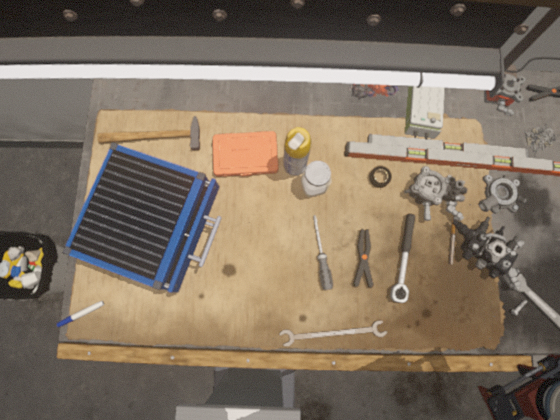

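The scene view shows the chest from behind. In the top view the chest is at the left, with its handle bar at about (205,240). The screwdriver has its tip at (316,218) and handle end at (327,287). The clamp is at (363,258) and the ratchet at (403,258).

Run:
```python
from h import *
d=np.load("top0.npz"); im=d["image"]; P=d["P"]
cr=im[135:305,60:345]; cv2.imwrite("pics/crop0.png",cv2.resize(cr,None,fx=2.8,fy=2.8,interpolation=cv2.INTER_CUBIC))
m=(P[...,2]>140)&(P[...,2]<170); m[:, 230:]=0; m[:130]=0;m[310:]=0
z=P[m][:,2]; print("roof",m.sum(),np.percentile(z,[5,50,95]))
n,l,st,c=cv2.connectedComponentsWithStats(m.astype(np.uint8)); 
for k in range(1,n):
    if st[k,4]>100:
        q=P[l==k]; print(st[k],cv2.minAreaRect(q[:,:2].astype(np.float32)),q[:,2].mean())
# bar
m=(P[...,2]>105)&(P[...,2]<135); m[:,:185]=0; m[:,235:]=0; m[:200]=0; m[280:]=0
q=P[m]; print("bar",m.sum(),cv2.minAreaRect(q[:,:2].astype(np.float32)),np.percentile(q[:,2],[5,50,95]))
# screwdriver
m=(P[...,2]>4)&(P[...,2]<50); m[:,:300]=0; m[:,345:]=0; m[:205]=0; m[300:]=0
n,l,st,c=cv2.connectedComponentsWithStats(m.astype(np.uint8)); k=1+np.argmax(st[1:,4]); q=P[l==k]
print(st[k],cv2.minAreaRect(q[:,:2].astype(np.float32)),q[:,2].max(), P[60:90].shape)
for (u,v) in [(316,218),(322,255),(325,275),(327,287),(260,300)]: print(u,v,P[v,u])
```

```text
roof 13293 [152.50537601 157.65700067 160.64322559]
[   62   142   145   148 12574] ((618.3765869140625, 250.92929077148438), (253.79379272460938, 291.9598388671875), 72.4688491821289) 157.63417210194956
[168 178  49 114 719] ((573.5106811523438, 110.20040893554688), (13.726105690002441, 283.24249267578125), 72.16716003417969) 150.91249386365402
bar 566 ((576.6882934570312, 97.80816650390625), (71.00869750976562, 181.19691467285156), 72.3253173828125) [109.52154446 126.2786419  131.9422026 ]
[314 215  20  76 479] ((555.4109497070312, -214.4234619140625), (203.8356170654297, 36.290199279785156), 6.155641078948975) 33.78066035368306 (30, 560, 3)
316 218 [ 646.50756302 -193.85690115    7.12337246]
322 255 [ 544.16679949 -209.10544982   24.40946174]
325 275 [ 491.91867886 -217.22415667   26.21629105]
327 287 [ 461.10206757 -222.70694996   26.10863293]
260 300 [422.50660245 -48.85642072  -1.25785266]
```

View pics/crop0.png

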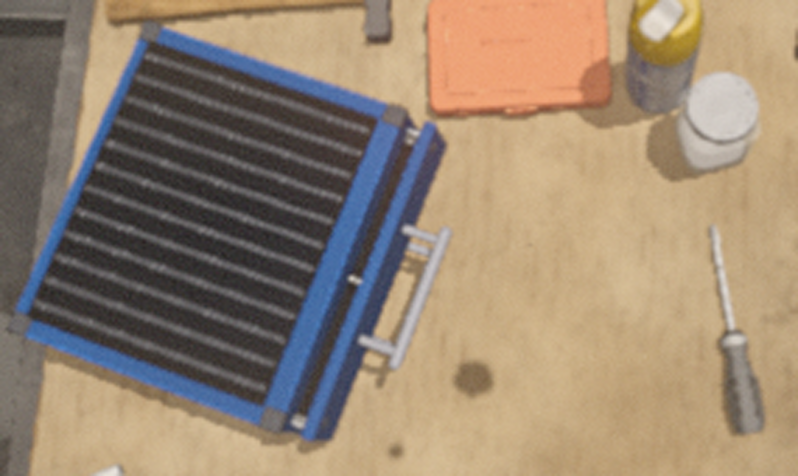

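The drawer is already slightly open, by about 15–20 mm. The chest's inward axis is at yaw ≈72.4°, and the compartment is on the far side from the robot. Next I measure the bar and the screwdriver axis, and write a move calculator.

```bash
cat >> h.py <<'E'
YAW=np.radians(72.4); CX=np.array([np.cos(YAW),np.sin(YAW),0]); CY=np.array([-CX[1],CX[0],0]); CO=np.array([618.4,250.9,0])
def chest(p): q=np.asarray(p)-CO; return np.stack([q@CX,q@CY,q[...,2]],-1)
def world(c): return CO+c[0]*CX+c[1]*CY+np.array([0,0,c[2]])
def down(psi):
    a=np.radians(psi); y=np.array([np.cos(a),np.sin(a),0]); z=np.array([0,0,-1.]); return np.stack([np.cross(y,z),y,z],1)
def rel(pos,Rt,o=None):
    """turn in place (tool frame, fraction of 45deg) then shift (in target tool axes, fraction of 100mm)"""
    o=o or get_obs(); Rc=rot(o["orientation"])
    t=R.from_matrix(Rc.T@Rt).as_rotvec()/np.radians(45); s=Rt.T@(np.array(pos)-o["ee_pos"])/100
    print("turn",t.round(3),"shift",s.round(3), "at",o["ee_pos"].round(1),"q",o["qpos"].round(2),"F",o["ft_force"].round(1),"w",round(o["width"],1),"t",round(o["t"],2))
E
python3 - <<'E'
from h import *
d=np.load("top0.npz"); P=d["P"]; C=chest(P)
m=(C[...,2]>118)&(C[...,2]<134)&(C[...,0]<-165)&(C[...,0]>-215)&(abs(C[...,1])<90)
q=C[m]; s=q[:,1]
print("bar n",len(q)); 
core=q[abs(q[:,1])<45]; print(np.percentile(core,[2,10,50,90,98],axis=0).round(1), "y ext",s.min(),s.max(),"slope",np.polyfit(core[:,1],core[:,0],1))
# drawer front
m=(C[...,2]>146)&(C[...,2]<160)&(C[...,0]<-130)&(C[...,0]>-170)&(abs(C[...,1])<130)
print("front",np.percentile(C[m],[5,50,95],axis=0).round(1))
m=(C[...,2]>150)&(C[...,2]<162)&(C[...,0]>-133)&(C[...,0]<140)&(abs(C[...,1])<100); 
rows=C[m]; print("roof front/back",[ (rows[(abs(rows[:,1]-k)<8)][:,0].min().round(1),rows[(abs(rows[:,1]-k)<8)][:,0].max().round(1)) for k in(-80,-40,0,40,80)])
# screwdriver
m=(P[...,2]>4)&(P[...,2]<50); m[:,:300]=0; m[:,345:]=0; m[:205]=0; m[300:]=0
n,l,st,c=cv2.connectedComponentsWithStats(m.astype(np.uint8)); k=1+np.argmax(st[1:,4]); q=P[l==k]
print("sd n",len(q))
h=q[(q[:,0]<545)]; b=q[q[:,0]>570]
print("handle fit",cv2.fitLine(h[:,:2].astype(np.float32),2,0,.01,.01).ravel(),"blade fit",cv2.fitLine(b[:,:2].astype(np.float32),2,0,.01,.01).ravel())
a=np.polyfit(np.r_[h.mean(0)[0],b.mean(0)[0]],np.r_[h.mean(0)[1],b.mean(0)[1]],1); print("axis",a,np.degrees(np.arctan(a[0])),"x ext",np.percentile(q[:,0],[0,1,99,100]))
for x in range(450,660,15):
    r=q[abs(q[:,0]-x)<8]; print(x,len(r),r[:,1].min().round(1),r[:,1].max().round(1),np.median(r[:,1]).round(1),r[:,2].max().round(1))
E
```

```text
bar n 300
[[-193.7  -42.9  121.9]
 [-193.1  -35.6  124.3]
 [-189.2    0.5  127.2]
 [-184.5   35.8  129.6]
 [-183.3   42.5  130.7]] y ext -63.29062992598127 65.88643802381642 slope [ 2.16772234e-03 -1.89005638e+02]
front [[-152.8 -115.7  148.1]
 [-148.     3.8  151.9]
 [-141.9  116.6  154.8]]
roof front/back [(np.float64(-125.1), np.float64(124.1)), (np.float64(-124.8), np.float64(124.8)), (np.float64(-124.7), np.float64(125.4)), (np.float64(-124.3), np.float64(124.3)), (np.float64(-123.8), np.float64(124.9))]
sd n 479
handle fit [ 9.8218572e-01  1.8791263e-01  4.9735120e+02 -2.1769186e+02] blade fit [ 9.8406899e-01  1.7778690e-01  6.1426019e+02 -1.9658553e+02]
axis [ 1.80536505e-01 -3.07481917e+02] 10.233745709038846 x ext [453.30586224 455.94101632 649.52212846 655.12206245]
450 9 -231.4 -215.7 -220.5 28.6
465 65 -237.2 -208.2 -222.5 31.9
480 78 -241.3 -203.8 -219.9 33.8
495 79 -238.6 -202.4 -219.5 31.0
510 66 -234.6 -202.9 -214.8 29.6
525 48 -226.2 -202.0 -212.2 27.8
540 53 -223.7 -199.1 -209.3 26.6
555 20 -217.8 -197.8 -207.4 22.6
570 14 -207.5 -202.0 -204.8 15.0
585 14 -204.8 -199.5 -201.8 15.1
600 13 -202.4 -196.1 -199.1 15.4
615 13 -199.4 -193.4 -196.3 14.9
630 14 -197.0 -190.4 -193.5 15.4
645 18 -199.4 -188.2 -190.8 13.1
```

Run:
```python
from h import *
print(world((-189,0,103)))
rel(world((-189,0,200)),down(-107.6))
```

```text
[561.25209065  70.74696379 103.        ]
turn [-0.002  0.001  0.971] shift [ 0.82  -6.885  0.22 ] at [ 274.9 -560.7  222. ] q [-1.13  0.42  1.63  0.    1.09 -0.02] F [ 0.1 -0.5  0.2] w 88.1 t 0.1
```

>>> jog_arm --commands '[[-0.41,[0,0,0],[0,0,0.12]],[-0.41,[0,0,0],[0,0,0.12]],[-0.41,[0,0,0],[0,0,0.12]],[-0.41,[0,0,0],[0,0,0.12]],[-0.41,[0,0,0],[0,0,0.12]],[-0.41,[0,0,0],[0,0,0.12]],[-0.41,[0,0,0],[0,0,0.12]],[-0.41,[0,0,0],[0,0,0.13]],[-0.41,[0.02,-0.2,0],[0,0,0]],[-0.41,[0.03,-0.3,0],[0,0,0]]]'

```text
t: 1.1
ee_pos: [294.8, -514.4, 222.1]
orientation: [-3.105, 0.478, 0.0]
ft_force: [0.8, -0.2, -0.7]
width: 26.1
grasp_force: 0.0
```

>>> jog_arm --commands '[[-0.41,[0.04,-0.35,0],[0,0,0]],[-0.41,[0.04,-0.35,0],[0,0,0]],[-0.41,[0.04,-0.35,0],[0,0,0]],[-0.41,[0.04,-0.35,0],[0,0,0]],[-0.41,[0.04,-0.35,0],[0,0,0]],[-0.41,[0.04,-0.35,0],[0,0,0]],[-0.41,[0.04,-0.35,0],[0,0,0]],[-0.41,[0.04,-0.35,0],[0,0,0]],[-0.41,[0.04,-0.35,0],[0,0,0]],[-0.41,[0.04,-0.35,0],[0,0,0]]]'

```text
t: 2.1
ee_pos: [438.3, -190.9, 222.5]
orientation: [-3.105, 0.475, 0.001]
ft_force: [0.6, -0.3, 0.2]
width: 25.3
grasp_force: 0.0
```

>>> jog_arm --commands '[[-0.41,[0.04,-0.35,0],[0,0,0]],[-0.41,[0.04,-0.35,0],[0,0,0]],[-0.41,[0.04,-0.35,0],[0,0,0]],[-0.41,[0.04,-0.35,0],[0,0,0]],[-0.41,[0.04,-0.35,0],[0,0,0]],[-0.41,[0.04,-0.35,0],[0,0,0]],[-0.41,[0.04,-0.35,0],[0,0,0]],[-0.41,[0.04,-0.25,0],[0,0,0]],[-0.41,[0,0,0],[0,0,0]]]'

```text
t: 3.0
ee_pos: [550.6, 57.6, 222.5]
orientation: [-3.106, 0.47, -0.0]
ft_force: [-1.2, 0.1, -0.4]
width: 25.5
grasp_force: 0.0
```

Run:
```python
from h import *
rel(world((-189,0,200)),down(-107.6))
```

```text
turn [-0.001  0.     0.008] shift [ 0.062 -0.158  0.225] at [550.6  57.6 222.5] q [0.08 0.32 1.79 0.   1.03 1.95] F [-1.2  0.1 -0.4] w 25.5 t 3.0
```

>>> jog_arm --commands '[[-0.41,[0.03,-0.08,0.1],[0,0,0.008]],[-0.41,[0.032,-0.078,0.12],[0,0,0]],[-0.41,[0,0,0.2],[0,0,0]],[-0.41,[0,0,0.2],[0,0,0]],[-0.41,[0,0,0.15],[0,0,0]],[-0.41,[0,0,0.1],[0,0,0]],[-0.41,[0,0,0],[0,0,0]]]'

```text
t: 3.7
ee_pos: [559.8, 67.1, 133.7]
orientation: [3.102, -0.489, -0.006]
ft_force: [0.3, 0.4, 0.7]
width: 26.1
grasp_force: 0.0
```

Run:
```python
from h import *
rel(world((-189,0,103)),down(-107.6))
d=grab("top"); cv2.imwrite("pics/top1.png",cv2.resize(d["image"][180:300,130:270],None,fx=4,fy=4,interpolation=cv2.INTER_CUBIC))
```

```text
turn [ 0.002  0.004 -0.007] shift [ 0.003 -0.039  0.307] at [559.8  67.1 133.7] q [0.1  0.46 1.83 0.   0.86 1.98] F [0.3 0.4 0.7] w 26.1 t 3.7
```

View pics/top1.png

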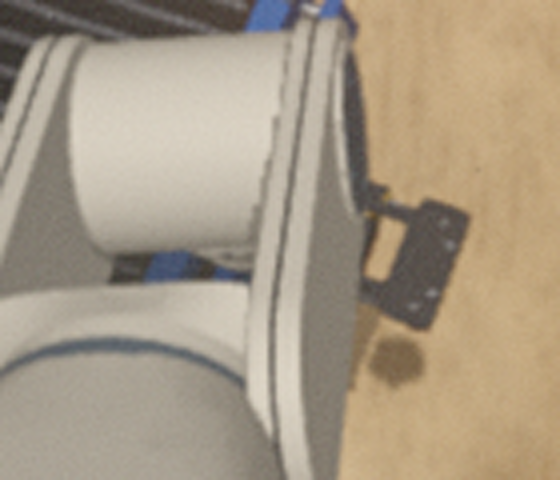

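The arm hides the bar, and only the gripper's body shows, at about (430,265) in the crop. I'll rely on the measured bar position, correct 4 mm sideways and descend slowly.

>>> jog_arm --commands '[[-0.41,[0,-0.04,0],[0,0,-0.007]],[-0.41,[0,0,0],[0,0,0]],[-0.41,[0,0,0.1],[0,0,0]],[-0.41,[0,0,0.1],[0,0,0]],[-0.41,[0,0,0.1],[0,0,0]],[-0.41,[0,0,0],[0,0,0]]]'

```text
t: 4.35
ee_pos: [561.0, 71.3, 103.7]
orientation: [3.104, -0.48, -0.005]
ft_force: [-0.7, -1.1, 0.4]
width: 26.3
grasp_force: 0.0
```

>>> jog_arm --commands '[[-1,[0,0,0],[0,0,0]],[-1,[0,0,0],[0,0,0]],[-1,[0,0,0],[0,0,0]],[-1,[0,0,0],[0,0,0]]]'

```text
t: 4.75
ee_pos: [562.6, 71.6, 105.8]
orientation: [-3.104, 0.48, -0.001]
ft_force: [2.2, 1.2, -2.2]
width: 10.1
grasp_force: 30.0
```

Run:
```python
from h import *
rel(world((-310,0,103)),down(-107.6)); print(chest(get_obs()["ee_pos"]))
```

```text
turn [-0.    -0.001  0.   ] shift [-0.01   1.222  0.028] at [562.6  71.6 105.8] q [0.11 0.5  1.83 0.   0.81 1.98] F [ 2.2  1.2 -2.2] w 10.1 t 4.75
[-187.81942005   -1.03960523  105.84248925]
```

>>> jog_arm --commands '[[-1,[0,0.06,0],[0,0,0]],[-1,[0,0.12,0],[0,0,0]],[-1,[0,0.14,0],[0,0,0]],[-1,[0,0.14,0],[0,0,0]],[-1,[0,0.14,0],[0,0,0]],[-1,[0,0.14,0],[0,0,0]],[-1,[0,0.14,0],[0,0,0]],[-1,[0,0.14,0],[0,0,0]],[-1,[0,0.1,0],[0,0,0]],[-1,[0,0,0],[0,0,0]]]'

```text
t: 5.75
ee_pos: [528.1, -37.0, 105.8]
orientation: [3.104, -0.482, -0.0]
ft_force: [0.4, -1.8, -0.5]
width: 10.2
grasp_force: 30.0
```

>>> jog_arm --commands '[[-1,[0,0.04,0],[0,0,0]],[-1,[0,0.04,0],[0,0,0]],[-1,[0,0.03,0],[0,0,0]],[-1,[0,0,0],[0,0,0]]]'

```text
t: 6.15
ee_pos: [526.3, -42.7, 105.8]
orientation: [-3.1, 0.481, -0.002]
ft_force: [5.6, 19.7, -1.5]
width: 10.2
grasp_force: 30.0
```

Run:
```python
from h import *
rel(world((-310,0,103)),down(-107.6)); print(chest(get_obs()["ee_pos"]))
```

```text
turn [-0.006 -0.001 -0.001] shift [-0.01   0.023  0.028] at [526.3 -42.7 105.8] q [-0.11  0.45  1.92  0.01  0.76  1.77] F [ 5.6 19.7 -1.5] w 10.2 t 6.15
[-307.73082467   -0.99176895  105.8043227 ]
```

>>> jog_arm --commands '[[-0.45,[0,0,0],[0,0,0]],[-0.45,[0,0,0],[0,0,0]],[-0.45,[0,0,0],[0,0,0]],[-0.45,[0,0,-0.1],[0,0,0]],[-0.45,[0,0,-0.2],[0,0,0]],[-0.45,[0,0,-0.3],[0,0,0]],[-0.45,[0,0,-0.3],[0,0,0]],[0,[0,0.3,-0.1],[0,0,0]],[0,[0,0.4,0],[0,0,0]],[0,[0,0.4,0],[0,0,0]]]'

```text
t: 7.15
ee_pos: [491.8, -151.8, 207.1]
orientation: [3.104, -0.478, 0.003]
ft_force: [0.2, -0.4, 0.2]
width: 42.6
grasp_force: 0.0
```

Run:
```python
from h import *
rel((504,-216.5,150),down(-79.8))
d=grab("top"); np.savez("top2.npz",**d,P=cloud(d)); cv2.imwrite("pics/top2.png",cv2.resize(d["image"][120:320,50:350],None,fx=2.6,fy=2.6,interpolation=cv2.INTER_CUBIC))
```

```text
turn [ 0.001 -0.002 -0.616] shift [0.005 0.659 0.571] at [ 491.8 -151.8  207.1] q [-0.32  0.28  1.89 -0.    0.97  1.55] F [ 0.2 -0.4  0.2] w 42.6 t 7.15
```

View pics/top2.png

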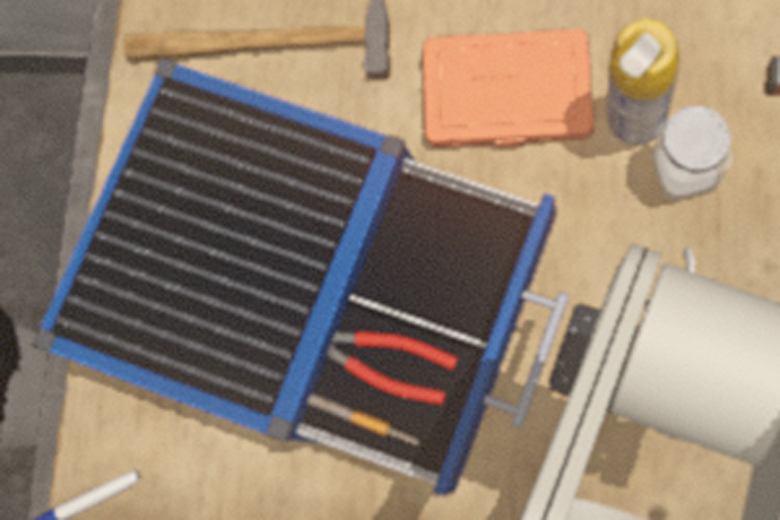

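The drawer is fully out and the screwdriver isn't touched. The empty compartment lies between the wall (405,165)–(545,205) and the divider (350,297)–(485,345). Next I measure its sides and plan the tilted insertion in the x-z plane.

```bash
cat > plan.py <<'E'
import numpy as np
# screwdriver outline in own frame: s toward tip from grasp, h from handle axis (flat: floor at h=-15.5)
s=np.linspace(-52,152,103); 
def ax(s): return np.where(s>46,-9*(s-46)/106,0)
rad=np.where(s>46,4.25,15.5); top=np.stack([s,ax(s)+rad]); bot=np.stack([s,ax(s)-rad])
G0=5.  # grasp point above handle axis (along screwdriver normal)
def sd(tipx,th,zc):
    c,n=np.cos(th),np.sin(th); rotm=np.array([[c,n],[-n,c]])
    T=rotm@top; B=rotm@bot; dz=zc-B[1].min(); dx=tipx-max(T[0].max(),B[0].max())
    return T+[[dx],[dz]],B+[[dx],[dz]],np.array([dx,dz]),rotm
def clear(tipx,th,zc,phi):
    T,B,g,rm=sd(tipx,th,zc)
    r=[(42-T[1][(T[0]>20)&(T[0]<28)]).min(initial=99)]
    f=(B[0]<-114)&(B[0]>-130); r.append((B[1][f]-68).min(initial=99))
    # end inside front when below top
    low=np.r_[B[1],T[1]]<68; xs=np.r_[B[0],T[0]]; r.append((xs[low&(xs>-122)]+116).min(initial=99))
    if ((xs<-130)&low).any(): r.append(-50)
    r.append(116-xs.max())
    # gripper: up vector leans to +x by (th-phi)
    a=th-phi; up=np.array([np.sin(a),np.cos(a)]); px=np.array([up[1],-up[0]])
    G=g+rm@np.array([0,G0]); 
    ed=np.concatenate([np.linspace(61,220,60)[:,None]*up+sg*37.5*px+G for sg in(-1,1)]+[G+61*up+np.linspace(-37.5,37.5,30)[:,None]*px]+[np.linspace(-18.7,61,40)[:,None]*up+sg*11*px+G for sg in(-1,1)])
    # signed clearances to roof box (x>22,z42..72) and front box (x -128..-116, z<68) and floor
    def box(p,x0,x1,z0,z1): return np.maximum(np.maximum(x0-p[:,0],p[:,0]-x1),np.maximum(z0-p[:,1],p[:,1]-z1)).min()
    r+= [box(ed,22,300,42,72),box(ed,-128,-116,-50,68),ed[:,1].min()]
    return np.array(r),G,a
if __name__=="__main__":
  for phi in (0,10,15,20):
    print("phi",phi)
    for tx in (15,30,45,60,70,76,82,88,94,100):
        best=max(((clear(tx,np.radians(t),z,np.radians(phi))[0].min(),t,z) for t in range(0,41,1) for z in (1,3,5,8,12)),key=lambda v:v[0])
        r,G,a=clear(tx,np.radians(best[1]),best[2],np.radians(phi)); print(tx,np.round(best,1),r.round(0),"G",G.round(0),"lean",round(np.degrees(a)))
E
python3 plan.py
python3 - <<'E'
from h import *
C=chest(np.load("top2.npz")["P"])
m=(C[...,0]>-240)&(C[...,0]<-140)&(C[...,1]<40)
q=C[m]
for y in range(-156,24,4):
    r=q[abs(q[:,1]-y)<2]; 
    if len(r): print(y,len(r),np.percentile(r[:,2],[10,50,90]).round(0),end=" | ")
m=(C[...,2]>146)&(C[...,2]<158)&(C[...,0]<-240)&(C[...,0]>-300); print("\nfront",np.percentile(C[m],[2,50,98],axis=0).round(1))
E
```

```text
phi 0
15 [34.3 40.  12. ] [ 99.  45.  70. 101.  74.  34. 102.] G [-95. 124.] lean 40
30 [26.2 36.   1. ] [26. 32. 46. 86. 60. 27. 84.] G [-87. 105.] lean 36
45 [16.1 31.   1. ] [16. 24. 42. 71. 56. 17. 73.] G [-80.  95.] lean 31
60 [10.4 25.   1. ] [11. 10. 25. 56. 49. 24. 60.] G [-74.  82.] lean 25
70 [ 6.9 23.   1. ] [ 7.  8. 20. 46. 47. 32. 56.] G [-66.  77.] lean 23
76 [ 5. 22.  1.] [ 5.  7. 17. 40. 45. 38. 53.] G [-61.  75.] lean 22
82 [ 4.3 20.   1. ] [ 4. 99.  5. 34. 43. 42. 49.] G [-57.  70.] lean 20
88 [ 5.8 17.   1. ] [ 6. 99.  6. 28. 38. 46. 42.] G [-55.  63.] lean 17
94 [ 8.8 13.   1. ] [ 9. 99.  9. 22. 32. 49. 32.] G [-52.  53.] lean 13
100 [12.8  9.   1. ] [13. 99. 13. 16. 25. 41. 23.] G [-49.  43.] lean 9
phi 10
15 [34. 40. 12.] [ 99.  45.  70. 101.  85.  34. 102.] G [-95. 124.] lean 30
30 [26.2 37.   1. ] [26. 36. 48. 86. 72. 27. 85.] G [-86. 107.] lean 27
45 [16.4 30.   1. ] [16. 20. 38. 71. 65. 18. 71.] G [-82.  93.] lean 20
60 [10.4 25.   1. ] [11. 10. 25. 56. 59. 27. 61.] G [-74.  82.] lean 15
70 [ 6.9 23.   1. ] [ 7.  8. 20. 46. 56. 35. 56.] G [-66.  77.] lean 13
[... 2125 characters left out ...]
.] | -84 64 [83. 85. 88.] | -80 58 [83. 85. 87.] | -76 64 [83. 85. 87.] | -72 57 [83. 85. 87.] | -68 61 [84. 85. 88.] | -64 61 [82. 85. 87.] | -60 62 [83. 85. 88.] | -56 58 [83. 85. 88.] | -52 67 [83. 85. 87.] | -48 61 [83. 85. 88.] | -44 62 [83. 85. 88.] | -40 59 [83. 85. 87.] | -36 62 [83. 85. 87.] | -32 65 [82. 85. 87.] | -28 62 [83. 86. 88.] | -24 65 [83. 85. 87.] | -20 62 [83. 85. 87.] | -16 62 [83. 85. 87.] | -12 63 [83. 85. 87.] | -8 63 [83. 85. 87.] | -4 63 [84. 85. 88.] | 0 56 [83. 85. 87.] | 4 44 [110. 113. 114.] | 8 91 [ 83.  86. 109.] | 12 62 [83. 85. 87.] | 16 65 [83. 85. 88.] | 20 64 [83. 85. 87.] | 
front [[-275.2 -139.3  147.7]
 [-269.6    3.8  152.1]
 [-263.4  136.4  155.8]]
```

The straight-down grasp (φ=0) works, with the body clear of the roof. Next I go over the screwdriver handle.

>>> jog_arm --commands '[[0.36,[0,0,0],[0,0,-0.12]],[0.36,[0,0,0],[0,0,-0.13]],[0.36,[0,0,0],[0,0,-0.12]],[0.36,[0,0,0],[0,0,-0.13]],[0.36,[0,0,0],[0,0,-0.12]],[0.36,[0,0.2,0.2],[0,0,0]],[0.36,[0,0.2,0.2],[0,0,0]],[0.36,[0,0.2,0.17],[0,0,0]],[0.36,[0,0.06,0],[0,0,0]],[0.36,[0,0,0],[0,0,0]]]'

```text
t: 8.2
ee_pos: [503.7, -216.2, 149.1]
orientation: [-3.129, -0.28, 0.0]
ft_force: [0.3, 0.1, 0.0]
width: 60.1
grasp_force: 0.0
```

Run:
```python
from h import *
rel((504,-216.5,3),down(-79.8))
```

```text
turn [-0.     0.     0.001] shift [0.002 0.003 1.461] at [ 503.7 -216.2  149.1] q [-0.43  0.41  1.85  0.    0.88  0.97] F [0.3 0.1 0. ] w 60.1 t 8.2
```

>>> jog_arm --commands '[[0.36,[0,0,0.3],[0,0,0]],[0.36,[0,0,0.35],[0,0,0]],[0.36,[0,0,0.3],[0,0,0]],[0.36,[0,0,0.25],[0,0,0]],[0.36,[0,0,0.15],[0,0,0]],[0.36,[0,0,0.1],[0,0,0]],[0.36,[0,0,0],[0,0,0]],[0.36,[0,0,0],[0,0,0]]]'

```text
t: 9.0
ee_pos: [504.5, -215.7, 4.6]
orientation: [3.128, 0.283, 0.002]
ft_force: [0.3, -0.8, -0.0]
width: 59.7
grasp_force: 0.0
```

>>> jog_arm --commands '[[-1,[0,0,0],[0,0,0]],[-1,[0,0,0],[0,0,0]],[-1,[0,0,0],[0,0,0]],[-1,[0,0,0],[0,0,0]],[-1,[0,0,0],[0,0,0]],[-1,[0,0,0],[0,0,0]]]'

```text
t: 9.6
ee_pos: [503.9, -215.6, 4.0]
orientation: [3.129, 0.283, 0.0]
ft_force: [-0.1, 0.9, 5.5]
width: 27.8
grasp_force: 30.0
```

Run:
```python
from h import *
rel((504,-216.5,3),down(-79.8))
```

```text
turn [ 0.    -0.     0.003] shift [-0.001  0.009  0.01 ] at [ 503.9 -215.6    4. ] q [-0.43  0.65  1.9  -0.    0.59  0.96] F [-0.1  0.9  5.5] w 27.8 t 9.6
```

```bash
sed -i 's/^G0=.*/G0=7./; s/np.where(s>46,-9\*(s-46)\/106,0)/np.where(s>46,-4-5*(s-46)\/106,0)/' plan.py
cat >> h.py <<'E'
COMP=(-147.,-66.,84.)
def pose(tx,thd,zc,psi=-17.6):
    import plan
    th=np.radians(thd); r,G,a=plan.clear(tx,th,zc,0.)
    Rt=down(psi)@R.from_euler('y',-thd,degrees=True).as_matrix()
    gp=world((COMP[0]+G[0],COMP[1],COMP[2]+G[1])); return gp+Rt[:,2]*pinch_z, Rt, r
def rows(p,Rc,q,Rt,n):
    """n rows: print shift/turn in tool axes, straight line + slerp"""
    dR=R.from_matrix(Rc.T@Rt).as_rotvec()/n
    for i in range(n):
        Ri=Rc@R.from_rotvec(dR*i).as_matrix(); print((Ri.T@(q-p)/n/100).round(3).tolist(),(dR/np.radians(45)).round(3).tolist())
E
python3 - <<'E'
from h import *
W=[(5,32,60),(8,32,3),(30,33,2),(45,31,2),(60,26,2),(70,24,2),(76,22.5,2),(82,20.5,2),(88,17,2),(94,13,2),(99,7,2),(101,0,1)]
for w in W:
    p,Rt,r=pose(*w); print(w,p.round(1),r.round(0))
o=get_obs(); p=o["ee_pos"]; Rc=rot(o["orientation"])
p1,R1,_=pose(5,32,150)
print("target",p1)
up=np.array([p[0],p[1],200.]); print("lift shift", (Rc.T@(up-p)/100).round(3))
print("yaw turn", (R.from_matrix(Rc.T@down(-17.6)).as_rotvec()/np.radians(45)).round(3))
hp=np.array([p1[0],p1[1],220]); print("transit in new axes",(down(-17.6).T@(hp-up)/100).round(3)); print("final dz",p1[2]-220)
E
```

```text
(5, 32, 60) [598.3 -30.8 225.9] [ 99.  61.  99. 111. 111.  68. 136.]
(8, 32, 3) [599.2 -27.9 168.9] [ 99.   6.  11. 108.  68.  11.  79.]
(30, 33, 2) [606.2  -5.7 170.1] [26. 23. 36. 86. 61. 24. 80.]
(45, 31, 2) [610.    6.1 165.6] [16. 25. 44. 71. 59. 19. 76.]
(60, 26, 2) [612.8  14.9 154. ] [11. 15. 33. 56. 53. 26. 65.]
(70, 24, 2) [615.2  22.5 149.2] [ 8. 12. 30. 46. 51. 34. 61.]
(76, 22.5, 2) [616.6  26.9 145.6] [ 7.  9. 25. 40. 49. 39. 57.]
(82, 20.5, 2) [617.9  31.  140.7] [ 6. 99. 13. 34. 46. 43. 53.]
(88, 17, 2) [618.9  34.2 131.9] [ 8. 99.  6. 28. 41. 46. 45.]
(94, 13, 2) [620.   37.8 121.7] [11. 99.  9. 22. 35. 50. 35.]
(99, 7, 2) [620.9  40.6 106.1] [18. 99. 11. 17. 27. 38. 21.]
(101, 0, 1) [621.4  42.2  88.8] [26. 99. 13. 15. 36. 28.  5.]
target [598.28396981 -30.78946332 315.86220271]
lift shift [ 0.    0.   -1.96]
yaw turn [ 0.    -0.    -1.379]
transit in new axes [ 2.047  0.34  -0.2  ]
final dz 95.86220271248959
```

>>> jog_arm --commands '[[-1,[0,0,-0.08],[0,0,0]],[-1,[0,0,-0.16],[0,0,0]],[-1,[0,0,-0.22],[0,0,0]],[-1,[0,0,-0.25],[0,0,0]],[-1,[0,0,-0.25],[0,0,0]],[-1,[0,0,-0.25],[0,0,0]],[-1,[0,0,-0.25],[0,0,0]],[-1,[0,0,-0.25],[0,0,0]],[-1,[0,0,-0.17],[0,0,0]],[-1,[0,0,-0.1],[0,0,0]]]'

```text
t: 10.6
ee_pos: [504.3, -215.8, 204.3]
orientation: [3.127, 0.282, 0.004]
ft_force: [0.2, 0.7, -1.3]
width: 27.8
grasp_force: 30.0
```

>>> jog_arm --commands '[[-1,[0,0,0],[0,0,-0.08]],[-1,[0,0,0],[0,0,-0.15]],[-1,[0,0,0],[0,0,-0.15]],[-1,[0,0,0],[0,0,-0.15]],[-1,[0,0,0],[0,0,-0.15]],[-1,[0,0,0],[0,0,-0.15]],[-1,[0,0,0],[0,0,-0.15]],[-1,[0,0,0],[0,0,-0.15]],[-1,[0,0,0],[0,0,-0.15]],[-1,[0,0,0],[0,0,-0.1]]]'

```text
t: 11.6
ee_pos: [503.3, -215.4, 201.7]
orientation: [-2.53, -1.861, 0.001]
ft_force: [-0.0, -0.0, -1.6]
width: 27.4
grasp_force: 30.0
```

>>> jog_arm --commands '[[-1,[0,0,-0.1],[0,-0.1,0]],[-1,[0,0,-0.2],[0,-0.12,0]],[-1,[0,0,-0.2],[0,-0.12,0]],[-1,[0,0,-0.2],[0,-0.12,0]],[-1,[0,0,-0.2],[0,-0.13,0]],[-1,[0,0,-0.2],[0,-0.12,0]],[-1,[0,0,0],[0,0,0]]]'

```text
t: 12.3
ee_pos: [513.0, -188.4, 308.3]
orientation: [2.209, 1.622, -0.632]
ft_force: [-0.1, 0.2, -1.7]
width: 27.8
grasp_force: 30.0
```

Run:
```python
from h import *
p,Rt,_=pose(5,32,150); rel(p,Rt)
d=grab("scene"); cv2.imwrite("pics/s3.png",cv2.resize(d["image"][120:320,120:420],None,fx=2.6,fy=2.6,interpolation=cv2.INTER_CUBIC))
```

```text
turn [ 0.004 -0.     0.003] shift [ 1.452  0.337 -0.997] at [ 513.  -188.4  308.3] q [-0.08  0.29  1.73 -0.57  1.3   0.43] F [-0.1  0.2 -1.7] w 27.8 t 12.3
```

View pics/s3.png

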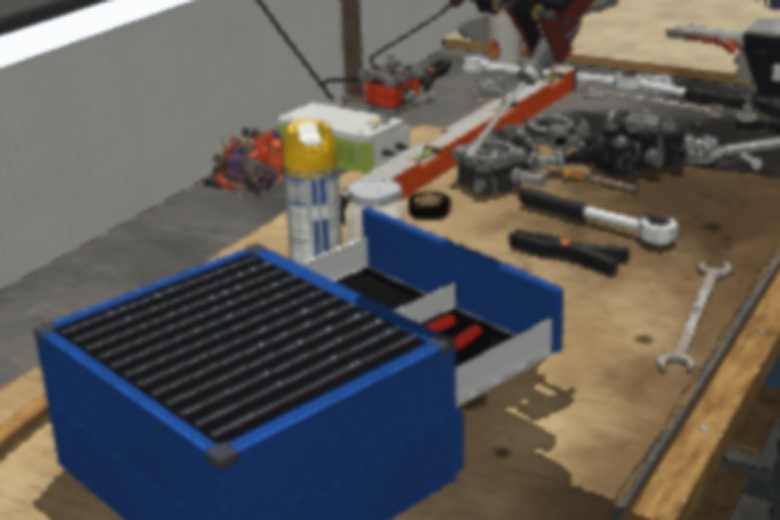

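The scene view shows the drawer open with the compartment clear, and the blade up at about (490,115) in the crop. I move to the entry pose above the drawer.

>>> jog_arm --commands '[[-1,[0.1,0.02,-0.07],[0,0,0]],[-1,[0.2,0.05,-0.13],[0,0,0]],[-1,[0.25,0.06,-0.18],[0,0,0]],[-1,[0.25,0.06,-0.17],[0,0,0]],[-1,[0.25,0.06,-0.17],[0,0,0]],[-1,[0.25,0.06,-0.17],[0,0,0]],[-1,[0.15,0.03,-0.11],[0,0,0]],[-1,[0,0,0],[0,0,0]],[-1,[0,0,0],[0,0,0]]]'

```text
t: 13.25
ee_pos: [596.9, -33.7, 314.9]
orientation: [2.213, 1.62, -0.635]
ft_force: [-0.3, -0.3, -1.4]
width: 27.7
grasp_force: 30.0
```

Run:
```python
from h import *
p,Rt,_=pose(5,32,150); rel(p,Rt)
p,Rt,_=pose(6,33,50); rel(p,Rt)
d=grab("top"); D=dict(d,P=cloud(d)); np.savez("top4.npz",**D); cv2.imwrite("pics/top4.png",cv2.resize(d["image"][150:300,130:330],None,fx=4,fy=4,interpolation=cv2.INTER_CUBIC))
```

```text
turn [-0.001 -0.001  0.001] shift [ 0.022  0.005 -0.025] at [596.9 -33.7 314.9] q [ 0.17  0.43  1.51 -0.49  1.49  0.59] F [-0.3 -0.3 -1.4] w 27.7 t 13.25
turn [-0.001 -0.023  0.001] shift [0.573 0.005 0.782] at [596.9 -33.7 314.9] q [ 0.17  0.43  1.51 -0.49  1.49  0.59] F [-0.3 -0.3 -1.4] w 27.7 t 13.25
```

View pics/top4.png

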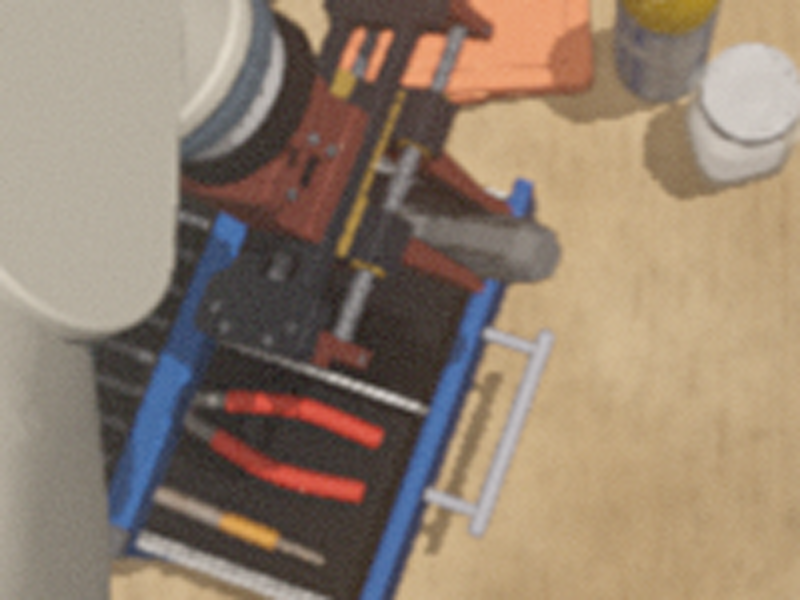

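The top view shows the held handle, with its end at crop (545,250), square to the drawer front and over the compartment. Descending now.

>>> jog_arm --commands '[[-1,[0.08,0,0.1],[0,-0.023,0]],[-1,[0.12,0,0.17],[0,0,0]],[-1,[0.12,0,0.17],[0,0,0]],[-1,[0.12,0,0.17],[0,0,0]],[-1,[0.08,0,0.11],[0,0,0]],[-1,[0.05,0,0.06],[0,0,0]],[-1,[0,0,0],[0,0,0]],[-1,[0,0,0],[0,0,0]]]'

```text
t: 14.1
ee_pos: [599.3, -27.8, 219.4]
orientation: [2.201, 1.611, -0.651]
ft_force: [-0.3, -0.5, -1.2]
width: 27.5
grasp_force: 30.0
```

Run:
```python
from h import *
p,Rt,_=pose(6,33,50); rel(p,Rt)
p,Rt,_=pose(12,33,6); print(_.round()); rel(p,Rt)
d=grab("scene"); D=dict(d,P=cloud(d)); np.savez("s5.npz",**D); cv2.imwrite("pics/s5.png",cv2.resize(d["image"][170:290,190:350],None,fx=5,fy=5,interpolation=cv2.INTER_CUBIC))
```

```text
turn [ 0.001 -0.    -0.   ] shift [ 0.    -0.001  0.015] at [599.3 -27.8 219.4] q [ 0.18  0.54  1.58 -0.51  1.35  0.69] F [-0.3 -0.5 -1.2] w 27.5 t 14.1
[ 99.  15.  25. 104.  66.  16.  84.]
turn [ 0.001 -0.    -0.   ] shift [ 0.29  -0.001  0.352] at [599.3 -27.8 219.4] q [ 0.18  0.54  1.58 -0.51  1.35  0.69] F [-0.3 -0.5 -1.2] w 27.5 t 14.1
```

View pics/s5.png

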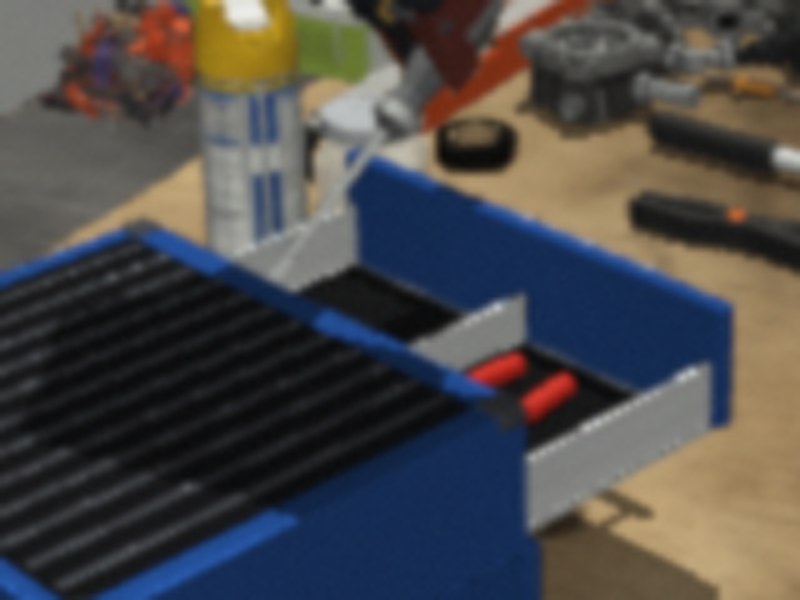

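The scene view shows the blade from crop (375,140) down to (285,270), where the roof edge hides it. I'll compare this against the modelled blade.

Run:
```python
from h import *
import plan
d=np.load("s5.npz"); o=get_obs()
Rt=rot(o["orientation"]); gp=o["ee_pos"]-Rt[:,2]*pinch_z
def proj(p):
    c=rot(d["orientation"]).T@(p-d["eye"]); 
    return cv2.projectPoints(c.reshape(1,1,3),np.zeros(3),np.zeros(3),d["intrinsics"],np.array([d["k1"],0,0,0,0.]))[0].ravel()
for s in (46,70,100,130,152):
    h=-7+(-4-5*(s-46)/106)
    p=gp+Rt[:,0]*s-Rt[:,2]*h; u=proj(p); print(s,p.round(0),chest(p).round(0),((u-[190,170])*5+2).round(0))
for n,c in (("rail top mid comp",(-125,-66,156)),("front top inner",(-261,-66,152)),("front far corner",(-261,-140,152))): print(n,((proj(world(c))-[190,170])*5+2).round(0))
```

```text
46 [612.  13. 201.] [-229.  -66.  201.] [384. 122.]
70 [618.  32. 187.] [-209.  -66.  187.] [357. 156.]
100 [626.  55. 170.] [-185.  -66.  170.] [324. 200.]
130 [633.  78. 152.] [-160.  -66.  152.] [290. 244.]
152 [639.  95. 139.] [-142.  -66.  139.] [265. 277.]
rail top mid comp [238. 260.]
front top inner [431. 187.]
front far corner [343. 150.]
```

Model and picture agree within calibration. The front corner shows the same ~1–2 px offset as the blade. I'll drop in and print the rows for the insertion path.

>>> jog_arm --commands '[[-1,[0.06,0,0.08],[0,0,0]],[-1,[0.09,0,0.11],[0,0,0]],[-1,[0.08,0,0.1],[0,0,0]],[-1,[0.06,0,0.06],[0,0,0]],[-1,[0,0,0],[0,0,0]],[-1,[0,0,0],[0,0,0]]]'

```text
t: 14.75
ee_pos: [600.5, -22.7, 173.4]
orientation: [2.201, 1.612, -0.653]
ft_force: [0.7, 0.2, -1.8]
width: 27.5
grasp_force: 30.0
```

Run:
```python
from h import *
p,Rt,_=pose(12,33,6); rel(p,Rt)
o=get_obs(); a=(o["ee_pos"],rot(o["orientation"]))
for w in [(30,33,4),(45,30.5,3),(58,27,3),(68,24.5,2)]:
    b=pose(*w); print(w,b[2].round()); rows(*a,*b[:2],2 ); a=b[:2]
```

```text
turn [-0.     0.     0.001] shift [-0.005  0.003 -0.005] at [600.5 -22.7 173.4] q [ 0.19  0.6   1.59 -0.52  1.29  0.73] F [ 0.7  0.2 -1.8] w 27.5 t 14.75
(30, 33, 4) [24. 25. 40. 86. 63. 24. 82.]
[0.079, 0.002, -0.043] [-0.0, 0.0, 0.001]
[0.079, 0.002, -0.043] [-0.0, 0.0, 0.001]
(45, 30.5, 3) [16. 24. 44. 71. 59. 19. 76.]
[0.067, -0.0, -0.004] [-0.0, 0.028, 0.0]
[0.067, -0.0, -0.003] [-0.0, 0.028, 0.0]
(58, 27, 3) [11. 18. 39. 58. 55. 26. 68.]
[0.059, 0.0, 0.012] [0.0, 0.039, 0.0]
[0.059, 0.0, 0.014] [0.0, 0.039, 0.0]
(68, 24.5, 2) [ 8. 13. 30. 48. 51. 33. 62.]
[0.049, 0.0, 0.014] [0.0, 0.028, -0.0]
[0.048, 0.0, 0.015] [0.0, 0.028, -0.0]
```

>>> jog_arm --commands '[[-1,[0.08,0.002,-0.043],[0,0,0]],[-1,[0.08,0.002,-0.043],[0,0,0]],[-1,[0.067,0,-0.004],[0,0.028,0]],[-1,[0.067,0,-0.003],[0,0.028,0]],[-1,[0.059,0,0.012],[0,0.039,0]],[-1,[0.059,0,0.014],[0,0.039,0]],[-1,[0.049,0,0.014],[0,0.028,0]],[-1,[0.048,0,0.015],[0,0.028,0]],[-1,[0,0,0],[0,0,0]],[-1,[0,0,0],[0,0,0]]]'

```text
t: 15.75
ee_pos: [614.8, 21.0, 150.7]
orientation: [2.298, 1.682, -0.498]
ft_force: [-1.0, 0.4, -0.7]
width: 27.5
grasp_force: 30.0
```

Run:
```python
from h import *
p,Rt,_=pose(68,24.5,2); rel(p,Rt)
o=get_obs(); a=(o["ee_pos"],rot(o["orientation"]))
for w in [(76,23,2),(82,21.5,2),(87,19,2)]:
    b=pose(*w); print(w,b[2].round()); rows(*a,*b[:2],2 ); a=b[:2]
d=grab("top"); cv2.imwrite("pics/top6.png",cv2.resize(d["image"][150:280,150:310],None,fx=5,fy=4.6,interpolation=cv2.INTER_CUBIC))
```

```text
turn [-0.    -0.001  0.   ] shift [ 0.001 -0.001  0.002] at [614.8  21.  150.7] q [ 0.2   0.6   1.59 -0.4   1.2   0.7 ] F [-1.   0.4 -0.7] w 27.5 t 15.75
(76, 23, 2) [ 5. 11. 28. 40. 50. 39. 59.]
[0.038, -0.001, 0.004] [-0.0, 0.016, 0.0]
[0.038, -0.001, 0.004] [-0.0, 0.016, 0.0]
(82, 21.5, 2) [ 5. 99. 23. 34. 48. 44. 55.]
[0.029, 0.0, 0.008] [-0.0, 0.017, -0.0]
[0.029, 0.0, 0.008] [-0.0, 0.017, -0.0]
(87, 19, 2) [ 5. 99.  7. 29. 44. 47. 49.]
[0.025, 0.0, 0.023] [0.0, 0.028, 0.0]
[0.025, 0.0, 0.024] [0.0, 0.028, 0.0]
```

View pics/top6.png

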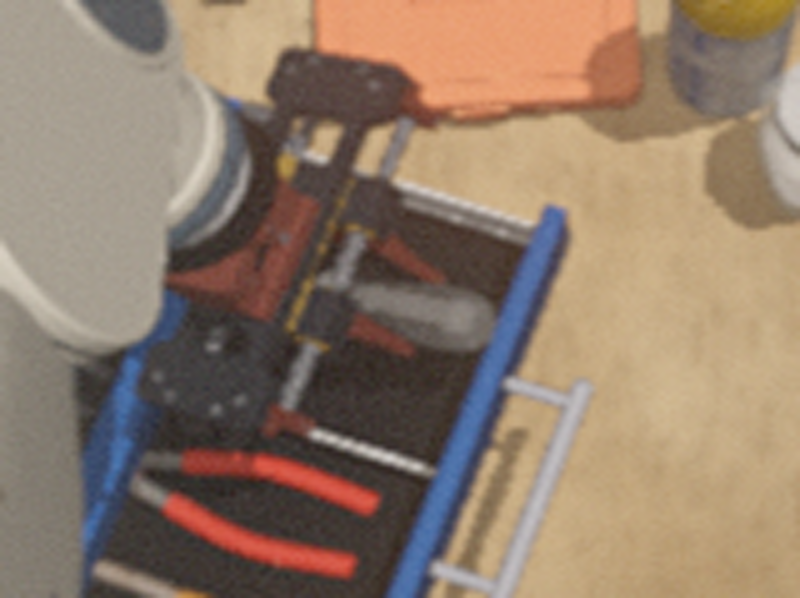

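The handle end at (495,320) is just about to clear the inside of the drawer front, and there is no contact force. Continuing.

>>> jog_arm --commands '[[-1,[0.038,0,0.004],[0,0.016,0]],[-1,[0.038,0,0.004],[0,0.016,0]],[-1,[0.029,0,0.008],[0,0.017,0]],[-1,[0.029,0,0.008],[0,0.017,0]],[-1,[0.025,0,0.023],[0,0.028,0]],[-1,[0.025,0,0.024],[0,0.028,0]],[-1,[0,0,0],[0,0,0]],[-1,[0,0,0],[0,0,0]]]'

```text
t: 16.6
ee_pos: [619.2, 34.6, 137.0]
orientation: [2.357, 1.725, -0.393]
ft_force: [-0.3, 0.6, -1.1]
width: 27.9
grasp_force: 30.0
```

Run:
```python
from h import *
p,Rt,_=pose(87,19,2); rel(p,Rt)
o=get_obs(); a=(o["ee_pos"],rot(o["orientation"]))
for w,n in [((91,16,2),2),((95,12,2),2),((98,7,2),2),((100,2,2),2),((100,0,2),1)]:
    b=pose(*w); print(w,b[0].round(1),b[2].round()); rows(*a,*b[:2],n ); a=b[:2]
```

```text
turn [-0.    -0.001 -0.   ] shift [-0.    -0.001  0.   ] at [619.2  34.6 137. ] q [ 0.18  0.6   1.6  -0.32  1.12  0.66] F [-0.3  0.6 -1.1] w 27.9 t 16.6
(91, 16, 2) [619.6  36.5 129.4] [ 8. 99.  8. 25. 40. 48. 42.]
[0.021, -0.001, 0.033] [-0.0, 0.033, -0.0]
[0.021, -0.001, 0.033] [-0.0, 0.033, -0.0]
(95, 12, 2) [620.2  38.3 119.1] [12. 99.  9. 21. 33. 50. 33.]
[0.023, -0.0, 0.047] [0.0, 0.044, -0.0]
[0.022, -0.0, 0.048] [0.0, 0.044, -0.0]
(98, 7, 2) [620.6  39.6 106.1] [18. 99. 10. 18. 28. 37. 21.]
[0.02, 0.0, 0.062] [0.0, 0.056, 0.0]
[0.018, 0.0, 0.063] [0.0, 0.056, 0.0]
(100, 2, 2) [621.1  41.1  92.9] [25. 99. 12. 16. 33. 29.  8.]
[0.016, -0.0, 0.065] [0.0, 0.056, 0.0]
[0.013, -0.0, 0.065] [0.0, 0.056, 0.0]
(100, 0, 2) [621.1  41.3  89.8] [26. 99. 12. 16. 36. 26.  6.]
[0.003, 0.0, 0.03] [0.0, 0.044, -0.0]
```

>>> jog_arm --commands '[[-1,[0.021,0,0.033],[0,0.033,0]],[-1,[0.021,0,0.033],[0,0.033,0]],[-1,[0.023,0,0.047],[0,0.044,0]],[-1,[0.022,0,0.048],[0,0.044,0]],[-1,[0.02,0,0.062],[0,0.056,0]],[-1,[0.018,0,0.063],[0,0.056,0]],[-1,[0.016,0,0.065],[0,0.056,0]],[-1,[0.013,0,0.065],[0,0.056,0]],[-1,[0,0,0],[0,0,0]],[-1,[0,0,0],[0,0,0]]]'

```text
t: 17.6
ee_pos: [621.2, 40.9, 92.8]
orientation: [2.519, 1.843, -0.044]
ft_force: [0.4, 1.0, -0.2]
width: 27.7
grasp_force: 30.0
```

>>> jog_arm --commands '[[-1,[0.003,0,0.03],[0,0.042,0]],[-1,[0,0,0],[0,0,0]]]'

```text
t: 17.8
ee_pos: [621.3, 41.5, 89.9]
orientation: [2.535, 1.855, -0.001]
ft_force: [1.0, -0.5, -0.3]
width: 27.6
grasp_force: 30.0
```

Run:
```python
from h import *
p,Rt,_=pose(100,0,0); rel(p,Rt)
```

```text
turn [-0.     0.001  0.   ] shift [-0.002 -0.001  0.021] at [621.3  41.5  89.9] q [ 0.05  0.59  1.71 -0.    0.84  0.36] F [ 1.  -0.5 -0.3] w 27.6 t 17.8
```

Lower slowly until contact.

>>> jog_arm --commands '[[-1,[0,0,0.01],[0,0,0]],[-1,[0,0,0.01],[0,0,0]],[-1,[0,0,0],[0,0,0]],[-1,[0,0,0],[0,0,0]]]'

```text
t: 18.2
ee_pos: [621.6, 41.8, 88.0]
orientation: [2.534, 1.856, -0.001]
ft_force: [0.4, 0.5, -0.7]
width: 27.8
grasp_force: 30.0
```

>>> jog_arm --commands '[[-1,[0,0,0.01],[0,0,0]],[-1,[0,0,0],[0,0,0]],[-1,[0,0,0],[0,0,0]]]'

```text
t: 18.5
ee_pos: [621.7, 41.8, 87.9]
orientation: [2.534, 1.856, -0.0]
ft_force: [-2.3, 0.6, 7.6]
width: 27.7
grasp_force: 30.0
```

The screwdriver is resting on the floor. Release it and rise.

>>> jog_arm --commands '[[0.2,[0,0,0],[0,0,0]],[0.2,[0,0,0],[0,0,0]],[0.2,[0,0,0],[0,0,0]],[0.2,[0,0,-0.1],[0,0,0]],[0.2,[0,0,-0.2],[0,0,0]],[0.2,[0,0,-0.3],[0,0,0]],[0.2,[0,0,-0.3],[0,0,0]],[0.2,[0,0,-0.3],[0,0,0]],[0.2,[-0.1,0.3,-0.1],[0,0,0]],[0.2,[-0.4,0.3,0],[0,0,0]]]'

```text
t: 19.5
ee_pos: [666.1, -22.1, 220.8]
orientation: [2.528, 1.859, 0.007]
ft_force: [1.4, -0.0, -0.3]
width: 52.7
grasp_force: 0.0
```

Run:
```python
from h import *
rel(world((-330,0,220)),down(-107.6))
d=grab("top"); P=cloud(d); np.savez("top7.npz",**d,P=P); C=chest(P)
m=(C[...,0]>-262)&(C[...,0]<-127)&(C[...,1]>-130)&(C[...,1]<-2)&(C[...,2]>91)&(C[...,2]<140); q=C[m]; print(len(q),np.percentile(q,[0,2,50,98,100],axis=0).round(0) if len(q) else "")
cv2.imwrite("pics/top7.png",cv2.resize(d["image"][130:310,100:330],None,fx=3.3,fy=3.3,interpolation=cv2.INTER_CUBIC))
```

```text
turn [ 0.004 -0.007  2.006] shift [-1.28   0.843  0.008] at [666.1 -22.1 220.8] q [-0.05  0.48  1.54  0.    1.12  0.25] F [ 1.4 -0.  -0.3] w 52.7 t 19.5
0
```

View pics/top7.png

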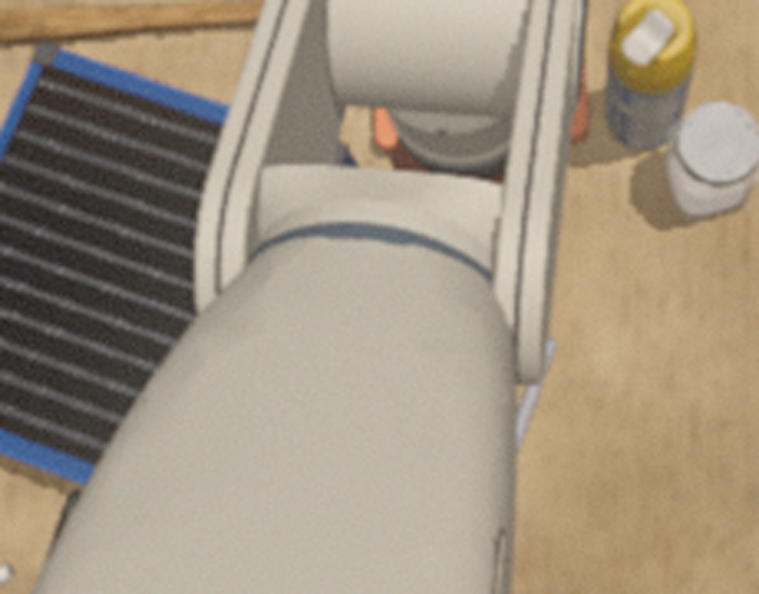

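The arm hides the drawer in this view. I'll turn and move to in front of the handle, then check the compartment from the depth map.

>>> jog_arm --commands '[[-0.4,[0,0,0],[0,0,0.1]],[-0.4,[0,0,0],[0,0,0.18]],[-0.4,[0,0,0],[0,0,0.18]],[-0.4,[0,0,0],[0,0,0.18]],[-0.4,[0,0,0],[0,0,0.18]],[-0.4,[0,0,0],[0,0,0.18]],[-0.4,[0,0,0],[0,0,0.18]],[-0.4,[0,0,0],[0,0,0.18]],[-0.4,[0,0,0],[0,0,0.18]],[-0.4,[0,0,0],[0,0,0.18]]]'

```text
t: 20.55
ee_pos: [663.3, -24.2, 217.2]
orientation: [3.137, -0.146, -0.001]
ft_force: [0.6, -0.2, -0.0]
width: 26.3
grasp_force: 0.0
```

>>> jog_arm --commands '[[-0.4,[0,0,0],[0,0,0.18]],[-0.4,[0,0,0],[0,0,0.1]],[-0.4,[-0.2,0.3,0],[0,0,0]],[-0.4,[-0.2,0.35,0],[0,0,0]],[-0.4,[-0.3,0.35,0],[0,0,0]],[-0.4,[-0.3,0.3,0],[0,0,0]],[-0.4,[-0.28,0.3,0],[0,0,0]],[-0.4,[0,0,0],[0,0,0]],[-0.4,[0,0,0],[0,0,0]]]'

```text
t: 21.45
ee_pos: [493.0, -138.5, 217.8]
orientation: [3.103, -0.483, 0.002]
ft_force: [-0.8, 0.7, -0.2]
width: 26.4
grasp_force: 0.0
```

Run:
```python
from h import *
rel(world((-308,0,200)),down(-107.6))
d=grab("top"); P=cloud(d); C=chest(P)
m=(C[...,0]>-259)&(C[...,0]<-129)&(C[...,1]>-130)&(C[...,1]<-2)
q=C[m]; print("comp n",len(q), "high", (q[:,2]>91).sum()); q=q[q[:,2]>91]
print(np.percentile(q,[0,2,50,98,100],axis=0).round(0))
for x in range(-255,-128,10):
    r=q[abs(q[:,0]-x)<5]
    if len(r): print(x,len(r),np.median(r[:,1]).round(0),r[:,1].min().round(0),r[:,1].max().round(0),np.percentile(r[:,2],90).round(0))
m=(C[...,2]>118)&(C[...,2]<134)&(C[...,0]<-290)&(C[...,0]>-325)&(abs(C[...,1])<55); print("bar",m.sum(),np.median(C[m],0))
```

```text
turn [ 0.001 -0.002 -0.002] shift [ 0.018 -1.011  0.178] at [ 493.  -138.5  217.8] q [-0.3   0.26  1.88 -0.    0.99  1.58] F [-0.8  0.7 -0.2] w 26.4 t 21.45
comp n 2466 high 452
[[-249.  -90.   91.]
 [-249.  -81.   95.]
 [-207.  -64.  107.]
 [-140.  -51.  114.]
 [-130.   -2.  116.]]
-245 51 -64.0 -80.0 -52.0 112.0
-235 53 -65.0 -82.0 -28.0 113.0
-225 53 -65.0 -90.0 -50.0 114.0
-215 52 -64.0 -82.0 -50.0 113.0
-205 50 -64.0 -82.0 -50.0 113.0
-195 41 -65.0 -81.0 -50.0 111.0
-185 34 -65.0 -76.0 -55.0 110.0
-175 35 -63.0 -76.0 -2.0 106.0
-165 41 -64.0 -77.0 -54.0 109.0
-155 25 -64.0 -77.0 -54.0 107.0
-145 7 -65.0 -68.0 -63.0 100.0
-135 9 -65.0 -68.0 -63.0 99.0
bar 101 [-305.81393232   39.53335532  126.16816383]
```

The screwdriver lies flat: handle top at 113 (floor + 30), blade top at about 99, square in the compartment, 12 mm behind the front. Now to re-grip the handle and push.

>>> jog_arm --commands '[[-0.41,[0,-0.2,0],[0,0,0]],[-0.41,[0,-0.3,0],[0,0,0]],[-0.41,[0.01,-0.3,0.05],[0,0,0]],[-0.41,[0.01,-0.21,0.1],[0,0,0]],[-0.41,[0,0,0.25],[0,0,0]],[-0.41,[0,0,0.3],[0,0,0]],[-0.41,[0,0,0.1],[0,0,0]],[-0.41,[0,0,0],[0,0,0]],[-0.41,[0,0,0],[0,0,0]]]'

```text
t: 22.4
ee_pos: [526.5, -42.2, 137.5]
orientation: [3.104, -0.479, 0.001]
ft_force: [-0.2, -0.3, -0.3]
width: 25.7
grasp_force: 0.0
```

Run:
```python
from h import *
rel(world((-308,0,105)),down(-107.6))
```

```text
turn [ 0.001 -0.001  0.001] shift [-0.01   0.008  0.325] at [526.5 -42.2 137.5] q [-0.1   0.4   1.9  -0.    0.83  1.78] F [-0.2 -0.3 -0.3] w 25.7 t 22.4
```

>>> jog_arm --commands '[[-0.41,[0,0,0.12],[0,0,0]],[-0.41,[0,0,0.12],[0,0,0]],[-0.41,[0,0,0.08],[0,0,0]],[-0.41,[0,0,0],[0,0,0]],[-1,[0,0,0],[0,0,0]],[-1,[0,0,0],[0,0,0]],[-1,[0,0,0],[0,0,0]],[-1,[0,0,0],[0,0,0]]]'

```text
t: 23.2
ee_pos: [525.8, -42.5, 105.2]
orientation: [3.104, -0.48, 0.001]
ft_force: [0.6, -0.4, 0.3]
width: 10.3
grasp_force: 30.0
```

>>> jog_arm --commands '[[-1,[0,-0.05,0],[0,0,0]],[-1,[0,-0.1,0],[0,0,0]],[-1,[0,-0.12,0],[0,0,0]],[-1,[0,-0.12,0],[0,0,0]],[-1,[0,-0.12,0],[0,0,0]],[-1,[0,-0.12,0],[0,0,0]],[-1,[0,-0.12,0],[0,0,0]],[-1,[0,-0.12,0],[0,0,0]],[-1,[0,-0.12,0],[0,0,0]],[-1,[0,-0.12,0],[0,0,0]]]'

```text
t: 24.2
ee_pos: [559.8, 64.6, 105.2]
orientation: [3.104, -0.479, 0.001]
ft_force: [0.7, -3.0, 4.9]
width: 10.0
grasp_force: 30.0
```

Run:
```python
from h import *
rel(world((-170,0,105)),down(-107.6)); print(chest(get_obs()["ee_pos"]))
```

```text
turn [ 0.001 -0.001  0.001] shift [-0.005 -0.253  0.002] at [559.8  64.6 105.2] q [ 0.09  0.5   1.84 -0.    0.8   1.97] F [ 0.7 -3.   4.9] w 10.0 t 24.2
[-195.30138413   -0.46137249  105.16802938]
```

>>> jog_arm --commands '[[-1,[0,-0.08,0],[0,0,0]],[-1,[0,-0.06,0],[0,0,0]],[-1,[0,-0.05,0],[0,0,0]],[-1,[0,-0.03,0],[0,0,0]],[-1,[0,-0.02,0],[0,0,0]],[-1,[0,0,0],[0,0,0]]]'

```text
t: 24.8
ee_pos: [567.1, 87.5, 105.2]
orientation: [-3.105, 0.479, -0.002]
ft_force: [1.1, 0.9, 4.4]
width: 10.1
grasp_force: 30.0
```

>>> jog_arm --commands '[[-1,[0,-0.02,0],[0,0,0]],[-1,[0,-0.02,0],[0,0,0]],[-1,[0,0,0],[0,0,0]]]'

```text
t: 25.1
ee_pos: [567.5, 89.1, 105.1]
orientation: [3.102, -0.478, -0.0]
ft_force: [-1.0, -10.4, 8.9]
width: 10.3
grasp_force: 30.0
```

Run:
```python
from h import *
rel(world((-170,0,105)),down(-107.6)); print(chest(get_obs()["ee_pos"]))
```

```text
turn [ 0.004 -0.001  0.002] shift [-0.005  0.004  0.001] at [567.5  89.1 105.1] q [ 0.14  0.51  1.82 -0.    0.82  2.02] F [ -1.  -10.4   8.9] w 10.3 t 25.1
[-169.59734272   -0.45100886  105.1422223 ]
```

Travel is 138.1 mm and the stop has been reached at about 10 N. One small extra push, then release and retreat.

>>> jog_arm --commands '[[-1,[0,-0.01,0],[0,0,0]],[-1,[0,0,0],[0,0,0]],[-0.45,[0,0,0],[0,0,0]],[-0.45,[0,0,0],[0,0,0]],[-0.45,[0,0,0],[0,0,0]],[-0.45,[0,0,-0.1],[0,0,0]],[-0.45,[0,0,-0.2],[0,0,0]],[-0.45,[0,0,-0.3],[0,0,0]],[-0.45,[0,0,-0.3],[0,0,0]],[-0.45,[0,0,-0.1],[0,0,0]]]'

```text
t: 26.1
ee_pos: [569.4, 91.7, 208.3]
orientation: [-3.104, 0.479, -0.007]
ft_force: [0.1, 0.3, 0.9]
width: 23.9
grasp_force: 0.0
```

>>> jog_arm --commands '[[-0.4,[0,0.3,0],[0,0,0]],[-0.4,[0,0.4,0],[0,0,0]],[-0.4,[0,0.4,0],[0,0,0]],[-0.4,[0,0.4,0],[0,0,0]],[-0.4,[0,0.4,0],[0,0,0]],[-0.4,[0,0.3,0],[0,0,0]],[-0.4,[0,0,0],[0,0,0]],[-0.4,[0,0,0],[0,0,0]]]'

```text
t: 26.9
ee_pos: [501.1, -118.7, 204.7]
orientation: [3.104, -0.483, -0.001]
ft_force: [0.5, 0.4, -0.0]
width: 26.0
grasp_force: 0.0
```

Run:
```python
from h import *
C=chest(cloud(grab("top")))
m=(C[...,2]>118)&(C[...,2]<134)&(C[...,0]<-155)&(C[...,0]>-200)&(abs(C[...,1])<50); print("bar",m.sum(),np.median(C[m],0).round(1))
m=(C[...,0]<-155)&(C[...,0]>-300)&(abs(C[...,1])<130)&(C[...,2]>80); print("stray in front",[ (C[m][:,0]<-185).sum()]); print(get_obs()["ee_pos"])
```

```text
bar 202 [-172.6    0.8  126.8]
stray in front [np.int64(0)]
[ 501.39652914 -118.08075684  204.76859908]
```

```bash
python3 -c "from workcell import close_job; print(close_job())"
```

```text
the job is handed in; nothing more can be done
None
```

The screwdriver is lying flat in the drawer's empty compartment, the upper drawer is pushed shut to its stop, and the job was handed in at about 27 s; the ratchet and spring clamp were not touched.

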